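# Shoot one wax: feel a rubber mould onto the injector nozzle, then lay it to cool

### The job

Shoot a wax in the pink mould with the green band: lay it flat on the injector's mould rest with its sprue towards the nozzle and slide it straight in under both sprung clips until you feel it seat on the nozzle, press on gently until the sprung tip is pushed right in against its stop, without ramming it, and hold it there for two seconds. Then draw it straight back out and lay it flat on the free half of the aluminium cooling plate, leaving the other moulds and everything else on the bench where they are.

Things in the scene. Friction and masses are not known exactly. Their poses are not given: they have to be found in the camera images.
- mould: The mould to shoot: pink rubber block 80 x 50 x 28 mm (x, y, z), about 0.13 kg, flat on the bench at one of three spots, any of many yaws, with a 14 mm wide green band round it, 8 mm behind the middle. Origin: centre of its underside; +x points to the end with the sprue. Grip it across the 50 mm, 15 to 25 mm behind the middle: the front half must stay free for clips and fences.
- sprue (a point): Middle of the floor of the mould's sprue opening, a 16 x 16 mm, 4 mm deep square recess in the mould's +x end face. In the mould's frame it is at x = 36, y = 0, z = 14 mm. A small cut mark like a T on top, near that end, points to it.
- injector: Fixed bench wax injector: cream housing 210 x 200 mm, white pot, aluminium lid with black knobs, 285 mm high. Origin: on the bench under the nozzle's end. The nozzle points along its -x, axis at y = 0, 74 mm above the bench: housing and pot reach from behind to x = 85 mm, the brass barrel to x = 42 mm, then a steel sleeve 16 mm thick that the last user screwed in or out.
- valve (a joint): The nozzle's sprung brass tip, 9 mm thick, in the sleeve. Its free end is anywhere from x = -5 to 7 mm in the injector's frame: it must be felt (or seen). 0 = out (valve shut); grows in m as it is pushed in, to a hard stop at 0.006 (wide open). It begins to move at about 4 N and takes about 10 N at the stop; the drag of the clips on the mould comes on top.
- rest: Fixed mould rest before the nozzle: aluminium table on a post, top 60 mm above the bench, from x = -50 to 60 mm. Origin: on the bench under it; +x is the sliding direction, the same way as the injector's +x (rest at x = -29 to -21 mm, y = 0 there). From x = -50 to 0 mm it is a tongue 40 mm wide, so fingers can pass beside a mould on it; from 0 on it is 86 mm wide.
- fences (a point): Point on the rest's table top at its x = 12 mm, y = 0, z = 60 mm. Two steel fences, 10 mm high, 54 mm apart, guide the mould from here to x = 45 mm; before it they flare out to 65 mm apart at x = 0. With the nozzle tip fully in, the mould's sprue end face is somewhere from x = 26 to 46 mm in the rest's frame.
- clip_left (a joint): Left (+y) sprung clip on the rest: a steel leaf hinged at x = 50, z = 94 mm of the rest, running back at y = 16 mm to a toe at x = 8 mm, 24 mm above the table, then up to a lip at x = -14 mm, 36 mm above it. Value: lift in rad, 0 = down, about 0.1 on the 28 mm high mould. Both together resist with up to 8 N as the mould's top edge meets them, then a fairly steady drag of 0 to 6 N.
- clip_right (a joint): Right (-y) clip: the mirror image of the left one, at y = -16 mm of the rest.
- plate: Fixed aluminium cooling plate 200 x 130 x 10 mm (x, y, z). Origin: centre of its underside; its top is 10 mm above the bench. Another mould lies cooling on its -x half; the +x half, whose middle is at x = 55 mm, is free.
- mould_cool: Plain pink mould (80 x 50 x 28 mm, origin at the centre of its underside) cooling on the plate: leave it.
- mould_b: Plain pink mould without a band, same size, on the bench: leave it.
- mould_c: Plain pink mould without a band, same size, on the bench: leave it.
- spray: Blue spray can, 52 mm thick, 155 mm high, standing on the bench. Origin: centre of its underside. Leave it.
- talc: White talc jar, 54 mm thick, 48 mm high, standing. Origin: centre of its underside. Leave it.
- brush: Small brush, 150 mm long, lying on the bench under the way in to the rest. Leave it.
- tweezers: Steel tweezers, 120 mm long, 6 mm high, lying on the bench. Origin: middle of their length. Leave them.
Things that resemble listed ones, but are neither listed nor needed, are in the scene too. What is shaped like the mould but red is not meant. There is more than one size of the rest; the job needs the smaller.

How it is judged (in metres and radians):
On the way:
1. the mould lies flat on the rest under both clips, its sprue on the nozzle, and the sprung tip is pushed at least 4.5 mm in, for 1.5 s on end (value of joint valve above 0.0045 m and value of joint each of clip_left, clip_right above 0.04 rad and x of sprue in the frame of rest above 0.012 m and y of sprue in the frame of rest between -0.006 and 0.006 m and angle between mould's own z axis and vertical below 0.12 rad), for 1.5 s.
At the end, for the whole second after the job is handed in: The banded mould lies flat, right way up and at rest on the +x half of the cooling plate (its middle 0 to 85 mm along the plate's x and within 45 mm of its middle line, its underside on the plate within 4 mm, tilt under 0.08 rad), the nozzle tip has sprung back out and both clips are down (x of mould in the frame of plate between 0 and 0.085 m and y of mould in the frame of plate between -0.045 and 0.045 m and height (world z) of mould between 0.006 and 0.014 m and angle between mould's own z axis and vertical below 0.08 rad and linear speed of mould below 0.02 m/s and value of joint valve below 0.001 m and value of joint each of clip_left, clip_right below 0.02 rad); the robot touches nothing.
It fails at once if the nozzle was rammed: more than 35 N between mould and injector (contact force between mould and injector above 35 N).
It fails at once if another mould was moved more than 20 mm (distance of any of mould_b, mould_c, mould_cool from where it was at the start of the episode above 0.02 m).
It fails at once if the spray can, jar, brush or tweezers were moved more than 25 mm (distance of any of spray, talc, brush, tweezers from where it was at the start of the episode above 0.025 m).
It fails at once if the spray can or jar was tipped over (angle between any of spray, talc's own z axis and vertical above 0.5 rad).
It also fails if it takes over 67 s, if anything falls off the work surface, if the arm or the gripper's body presses on something with over 40 N, if the wrist force passes 120 N, or if a joint passes its speed limit or range.

### The arm

A 6-joint arm with a two-finger parallel gripper is mounted at the origin on the work surface. World frame = base frame: x ahead of the robot, y to its left, z up, the work surface at z = 0. Lengths are in m, angles in degrees, forces in N, time in s.
With the tool pointing down it reaches from about 0.35 to 0.85 m from the base axis. Payload 8.1 kg.
Tool frame: the origin (TCP) lies midway between the tips of the shut fingers; the grasp point (between the pads) lies 19 mm behind it; z points along the fingers, y is the line along which they close (so a half turn about z gives the same grasp; the last joint's range is limited). The gripper opens to 93 mm and grips with 3 to 60 N. Pads are 15 mm wide; open, the fingers measure 128 mm over their backs; the gripper's body (75 mm by 188 mm) begins 65 mm behind the grasp point.
Start: joints at [-68.09, 7.471, 85.268, -0, 87.261, -4.893], TCP at [0.271, -0.536, 0.219] pointing down, gripper open.
Joint ranges: [-169.43, 169.43], [-51.17, 129.36], [1.28, 143.12], [-76.62, 256.62], [0, 156.53], [-152.29, 152.29]. Speed limits (degrees/s): [136.94, 136.94, 159.86, 180, 180, 180].

### API

Orientations are given as a 3x3 rotation matrix whose columns are the frame's x, y, z axes.
In Python, from station import * gives the robot as it stands. Calls block until the motion is done:
- goto(position, orientation): joint-space move of the TCP to a pose.
- move_l(position, attitude=None, vel=0.15): straight line of the TCP; attitude=None keeps the orientation; vel is the mean speed in m/s.
- move_joints(angles): joint-space move.
- let_go() and clamp(strength=None): open the fingers fully, or close them until they stop; strength is the grip in N (None keeps the last).
- wait(seconds).
- inverse_kinematics(position, orientation): joint angles nearest the present ones, or None.
- snapshot(name): name is "scene" or "top" or "wrist"; returns a dict with "frame" (480x640x3 uint8, red, green, blue), "mtx" (3x3 intrinsics, pixels), "camera_from_world" (4x4, takes a point from world to camera coordinates). Camera axes: x right, y down, z forward; pixel columns grow to the right and rows downward; lengths in m; the calibration is good to about 2 mm. A picture is of the moment at which its call begins. There is no depth.
A pose or a line that the arm cannot do raises MotionError and nothing moves.
- close_job(): hands the job in; it is judged then, once.
Trained networks look in a picture, given as the dict that the camera call returned (one of the last four; its "shot" number tells which), for a name from the list of things; names that differ only in an ending like _2 or _b are one class to them, and where a whole thing is asked for, a point or a joint stands for the part that bears it (a point fixed in the world has none). Each returns a list of dicts, best first, with "p" (0 to 1); they miss things now and then, are a little off and sometimes report something else, mostly with a low value. They report only what shows in the picture. A call takes as long as a camera call. They do not tell look-alikes from the thing itself.
- spot_in(label, picture): "box" ([left, top, width, height] in pixels, round what is visible of it).
Readings, each from a call of its own:
- get_time(): time.
- get_joints(): joint angles.
- get_qd(): joint speeds.
- get_joint_efforts(): joint torques, N m.
- get_eef_pos(): TCP position.
- get_eef_rot(): TCP orientation.
- get_ft_force(): force on the tool from outside, world axes, zero at the start.
- get_ft_torque(): the same for the moment, N m.
- get_grip_width(): opening from 0.0 (shut) to 1.0 (fully open).
- get_gripper_force(): force on a finger pad.
Only numpy, scipy, OpenCV 4.12 (cv2) and the standard library are available. Lean on these libraries where they do the work, as an engineer would, in place of code of your own. Each camera call takes 0.05 s, during which the arm holds its last target. There are 200 camera calls.

## Working session

There is one attempt and no reset: what is moved stays moved. The work goes in short steps, each a Python script; the robot and the scene stay as the last script left them, time stands still between calls to the robot, and variables do not carry over. Pictures are saved under pics/ and viewed, at most 10 in all, crops included, and the job is handed in when it is done.

```bash
mkdir -p pics; cat > h.py <<'E'
from station import *
import numpy as np, cv2
def save(p,n): cv2.imwrite(f'pics/{n}.png',p['frame'][:,:,::-1])
def ray(p,uv,z):
    T=np.array(p['camera_from_world']);R=T[:3,:3];c=-R.T@T[:3,3]
    d=R.T@np.linalg.inv(p['mtx'])@np.array([uv[0],uv[1],1.])
    return c+d*(z-c[2])/d[2]
def proj(p,X):
    T=np.array(p['camera_from_world']);q=p['mtx']@(T[:3,:3]@np.array(X)+T[:3,3]);return q[:2]/q[2]
E
python3 - <<'E'
from h import *
import pickle
t=snapshot("top");save(t,'top');s=snapshot("scene");save(s,'scene')
pickle.dump((t,s),open('p.pkl','wb'))
for n,p in(('t',t),('s',s)):
  for l in('mould','injector','rest','plate','valve','clip_left','spray','talc'):
    print(n,l,[(np.round(d['box']).astype(int).tolist(),round(d['p'],2)) for d in spot_in(l,p)])
  T=np.array(p['camera_from_world']);print(-T[:3,:3].T@T[:3,3],T[2,:3])
print(get_time())
E
```

```text
t mould [([282, 151, 35, 27], 0.94), ([328, 282, 34, 36], 0.8), ([361, 153, 40, 35], 0.78)]
t injector [([364, 152, 35, 32], 0.68), ([57, 161, 146, 101], 0.6)]
t rest [([181, 177, 51, 42], 0.86), ([136, 309, 71, 60], 0.68)]
t plate [([391, 204, 58, 82], 0.74)]
t valve [([60, 161, 140, 102], 0.44)]
t clip_left [([140, 346, 42, 20], 0.65), ([303, 235, 30, 33], 0.17)]
t spray [([337, 118, 23, 33], 0.81)]
t talc [([348, 204, 22, 22], 0.97), ([185, 178, 45, 39], 0.61)]
[ 0.38225973 -0.06319272  1.5175757 ] [ 0.065115   -0.00697593 -0.99785338]
s mould [([295, 192, 40, 26], 0.85), ([244, 304, 52, 42], 0.82), ([292, 228, 46, 38], 0.73), ([160, 176, 97, 69], 0.57)]
s injector [([428, 253, 199, 211], 0.65)]
s rest [([472, 190, 85, 86], 0.9), ([365, 306, 70, 77], 0.72)]
s plate [([390, 303, 46, 24], 0.66), ([162, 174, 97, 71], 0.6)]
s valve [([165, 258, 40, 78], 0.35)]
s clip_left [([505, 197, 47, 12], 0.83), ([392, 308, 44, 18], 0.55)]
s spray [([166, 259, 42, 80], 0.89)]
s talc [([232, 228, 30, 37], 0.91), ([367, 310, 69, 72], 0.29)]
[1.11900949 0.32703903 0.8079869 ] [-0.61649702 -0.36238429 -0.69900576]
0.9
```

View pics/top.png

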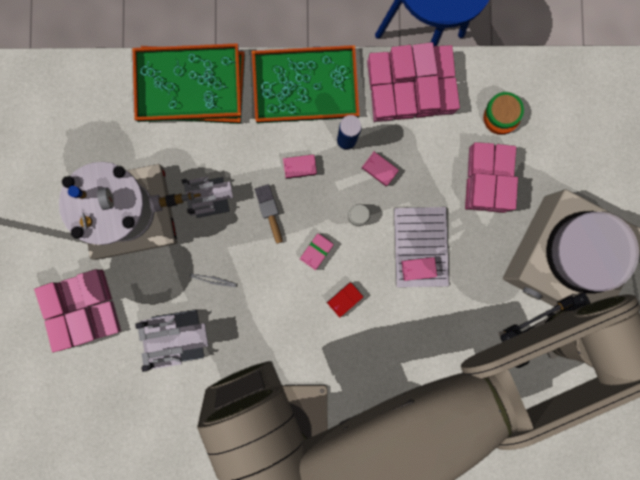

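View pics/scene.png

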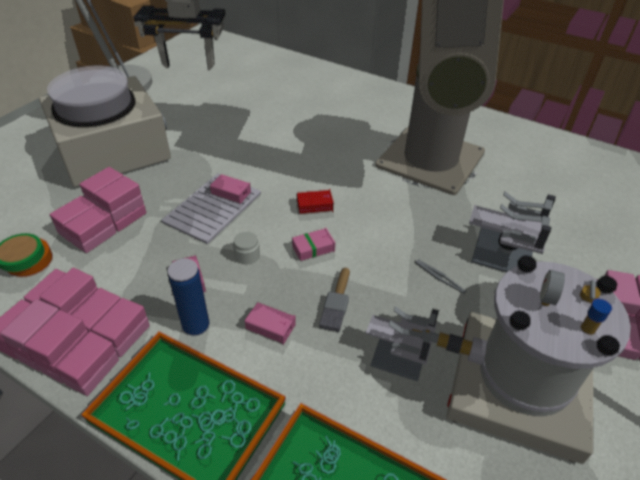

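The top view shows the banded mould at (317,250), the small rest at (208,196) in front of the nozzle at (175,200), and the plate at (420,246) with its upper half free. The larger look-alike rest is at (172,338). Next I'll look closer with the wrist camera.

```bash
python3 - <<'E'
from h import *
import pickle
t,s=pickle.load(open('p.pkl','rb'))
m=ray(t,(317,250),.028);r=ray(t,(208,196),.07);n=ray(t,(185,200),.074);pl=ray(t,(421,246),.01)
print(m,r,n,pl)
R=np.array(get_eef_rot());print(R)
R=np.array([[0,1,0],[1,0,0],[0,0,-1.]])
out=[]
for i,c in enumerate((m,r)):
    for Rr in (np.array([[0,1,0],[1,0,0],[0,0,-1.]]),np.array([[1,0,0],[0,-1,0],[0,0,-1.]])):
        q=inverse_kinematics([c[0]-.06,c[1],.3],Rr)
        print(q)
        if q is not None: goto([c[0]-.06,c[1],.3],Rr);break
    w=snapshot('wrist');save(w,f'w{i}');out.append(w)
    T=np.array(w['camera_from_world']);print(-T[:3,:3].T@T[:3,3],T[2,:3],proj(w,c))
pickle.dump(out,open('w.pkl','wb'));print(get_time())
E
```

```text
[ 0.44138978 -0.08518392  0.028     ] [0.57210619 0.17803219 0.07      ] [0.56221794 0.23268145 0.074     ] [ 0.4504091  -0.34661282  0.01      ]
[[ 8.92555339e-01  4.50937874e-01  3.09985313e-06]
 [ 4.50937874e-01 -8.92555339e-01  2.72212409e-06]
 [ 3.99429931e-06 -1.03180521e-06 -1.00000000e+00]]
[-2.01188464e+01 -2.71689370e+01  1.07627731e+02 -2.54444375e-14
  9.95412064e+01 -2.01188464e+01]
[ 0.38042569 -0.00655757  0.46561454] [-8.05153814e-04 -2.87348061e-01 -9.57825894e-01] [367.83969803 192.0889032 ]
[ 1.37510338e+01 -2.63867522e+00  8.72494373e+01 -2.54444375e-14
  9.53892379e+01  1.37510338e+01]
[0.51108685 0.25623585 0.4657963 ] [-3.98105274e-04 -2.87818710e-01 -9.57684829e-01] [373.01271835 198.57489119]
3.85
```

View pics/w0.png

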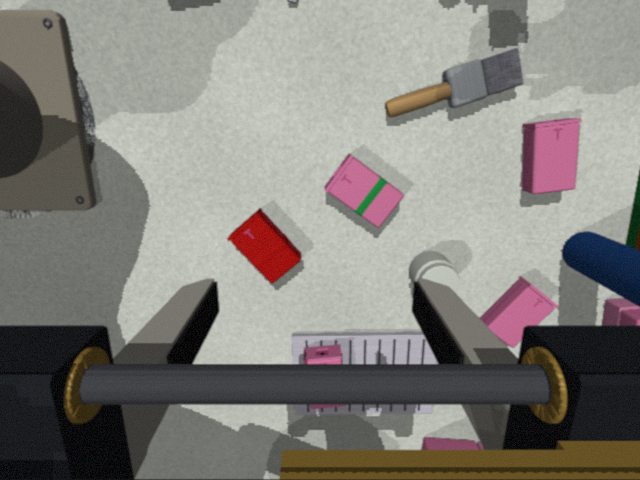

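View pics/w1.png

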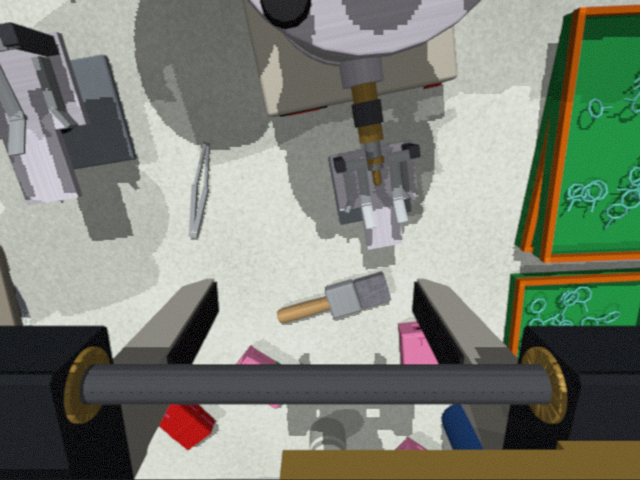

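w0 shows the banded mould at (365,191), with its T pointing up-left at (345,178). w1 shows the small rest and the nozzle tip at about (377,180), axis near vertical. I'll fit the mould box to its mask and take a closer shot of the rest.

```bash
cat > fit.py <<'E'
from h import *
import pickle
from scipy.optimize import minimize
t,s=pickle.load(open('p.pkl','rb'));w0,w1=pickle.load(open('w.pkl','rb'))
def box(x,y,a,z0=0,L=.08,W=.05,H=.028):
    c,s_=np.cos(a),np.sin(a)
    return [[x+c*u*L/2-s_*v*W/2,y+s_*u*L/2+c*v*W/2,z0+h*H] for u in(-1,1) for v in(-1,1) for h in(0,1)]
def fit(p,seed,x0,z0=0,L=.08,W=.05,H=.028,bright=None):
    hsv=cv2.cvtColor(p['frame'],cv2.COLOR_RGB2HSV)
    h,sa=hsv[...,0],hsv[...,1]
    m=((sa>80)&(((h>140)&(h<178))|((h>45)&(h<80)))).astype(np.uint8)
    n,l=cv2.connectedComponents(m);k=l[int(seed[1]),int(seed[0])];m=(l==k).astype(np.float32)
    S=4;ys,xs=np.where(m>0);x1,y1=xs.min()-15,ys.min()-15;w,hh=np.ptp(xs)+30,np.ptp(ys)+30
    M=cv2.resize(m[y1:y1+hh,x1:x1+w],None,fx=S,fy=S,interpolation=cv2.INTER_NEAREST)
    def cost(v):
        P=np.array([proj(p,X) for X in box(v[0],v[1],v[2],z0,L,W,H)])
        P=(P-[x1,y1]+.5)*S
        I=np.zeros_like(M);cv2.fillConvexPoly(I,cv2.convexHull((P*16).astype(np.int32)),1.,shift=4)
        return np.abs(I-M).sum()/M.sum()
    b=None
    for da in np.radians([-20,-10,0,10,20]):
        r=minimize(cost,[x0[0],x0[1],x0[2]+da],method='Nelder-Mead',options=dict(initial_simplex=np.array([x0[:2]+[x0[2]+da]]*4)+np.vstack([np.zeros(3),np.diag([.01,.01,.15])])))
        if b is None or r.fun<b.fun:b=r
    return b.x,b.fun
E
python3 - <<'E'
from fit import *
for p,sd in((w0,(365,178)),(t,(310,256))):
    x,f=fit(p,sd,[.441,-.085,np.radians(140)]);print(x,np.degrees(x[2]),f)
R=np.array([[0,1,0],[1,0,0],[0,0,-1.]])
goto([.565,.02,.19],R);a=snapshot('wrist')
pickle.dump(a,open('w2.pkl','wb'))
f=a['frame'];T=np.array(a['camera_from_world']);print(-T[:3,:3].T@T[:3,3]);u,v=proj(a,[.567,.19,.07]).astype(int);print(u,v)
x0,y0=max(0,u-130),max(0,v-120);print(x0,y0)
c=cv2.resize(f[y0:y0+240,x0:x0+266],None,fx=3,fy=2.5*1.2,interpolation=cv2.INTER_CUBIC)[:600]
c=cv2.resize(f[y0:y0+200,x0:x0+266],None,fx=3,fy=3,interpolation=cv2.INTER_CUBIC)
cv2.imwrite('pics/w2c.png',c[:,:,::-1]);save(a,'w2');print(get_time())
E
```

```text
[ 0.4374214  -0.08568941  2.50728452] 143.65682124627747 0.10135375708341599
[ 0.43914638 -0.08340339  2.51865155] 144.3081037467284 0.1481282263994217
[0.56400895 0.09938081 0.35709179]
318 -22
188 0
4.7167
```

View pics/w2.png

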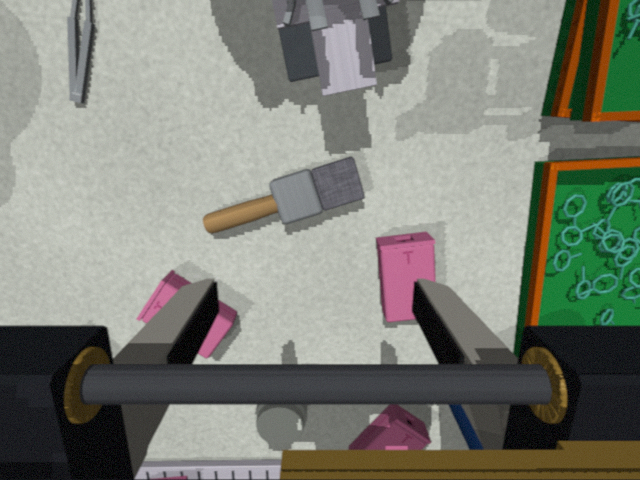

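The wrist camera looks backwards, so only the rest's tongue shows, at (345,60). I'll shift forward for a proper shot of the rest, and check the mould fit with an overlay.

```bash
python3 - <<'E'
from fit import *
R=np.array([[0,1,0],[1,0,0],[0,0,-1.]])
goto([.565,.15,.22],R);a=snapshot('wrist')
pickle.dump(a,open('w2.pkl','wb'))
f=a['frame'];u,v=proj(a,[.567,.19,.07]).astype(int)
x0,y0=max(0,u-130),max(0,v-110);print(x0,y0)
c=cv2.resize(f[y0:y0+200,x0:x0+266],None,fx=3,fy=3,interpolation=cv2.INTER_CUBIC)
cv2.imwrite('pics/w2c.png',c[:,:,::-1])
P=np.array([proj(w0,X) for X in box(.4374,-.0857,2.507)])
g=cv2.resize(w0['frame'][140:240,310:420],None,fx=5,fy=5,interpolation=cv2.INTER_NEAREST)
hull=cv2.convexHull(((P-[310,140]+.5)*5).astype(np.int32));cv2.polylines(g,[hull],True,(0,0,255),1)
Pt=((P[1::2]-[310,140]+.5)*5).astype(np.int32)[[0,1,3,2]];cv2.polylines(g,[Pt],True,(255,255,0),1)
cv2.imwrite('pics/m.png',g[:,:,::-1]);print(get_time())
E
```

```text
188 63
5.3583
```

View pics/w2c.png

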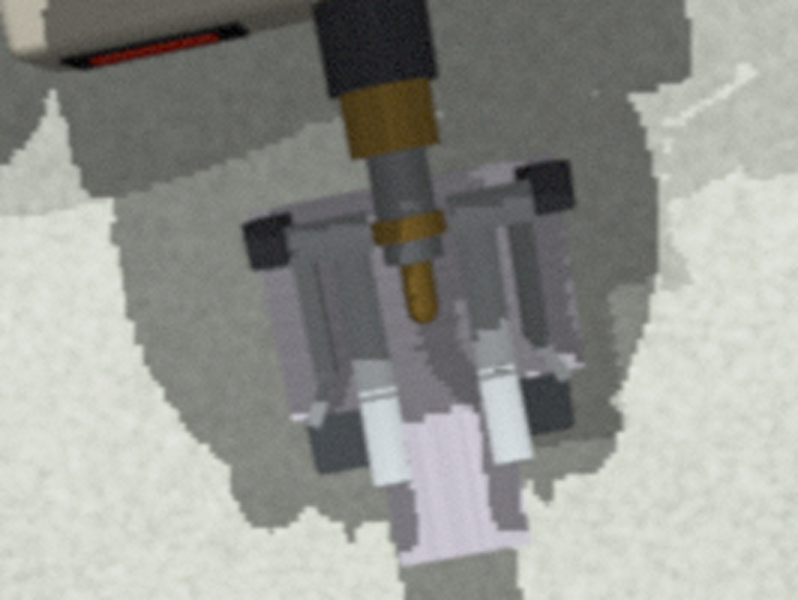

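View pics/m.png

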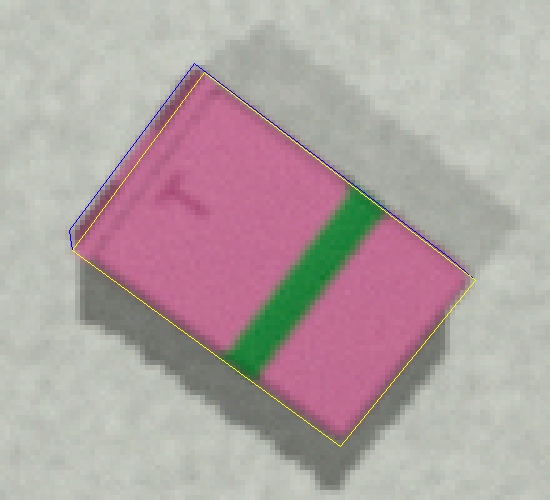

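w2c shows the tongue-end corners at (400,563) and (528,543), wide-table corners at (292,418) and (581,364), and the nozzle tip at (424,320) with barrel middle at (390,120). The overlay fits the mould well, with the T (sprue) end up-left.

```bash
python3 - <<'E'
from fit import *
from scipy.optimize import least_squares
a=pickle.load(open('w2.pkl','rb'))
U=lambda c:((c[0]+.5)/3-.5+188,(c[1]+.5)/3-.5+63)
px=[(400,563),(528,543),(292,418),(581,364)];loc=np.array([[-50,20],[-50,-20],[0,43],[0,-43]])/1e3
W=np.array([ray(a,U(c),.06)[:2] for c in px])
def tf(v,l): c,s_=np.cos(v[2]),np.sin(v[2]);return np.array(v[:2])+l@np.array([[c,s_],[-s_,c]])
r=least_squares(lambda v:(tf(v,loc)-W).ravel(),[.565,.18,1.57]);v=r.x
print(v,np.degrees(v[2]),(r.fun*1e3).round(1))
for c in((424,320),(412,240),(390,120),(377,60)):
    X=ray(a,U(c),.074)[:2];c_,s_=np.cos(v[2]),np.sin(v[2]);d=X-v[:2];print('noz',X,(d@[c_,s_]*1e3).round(1),(d@[-s_,c_]*1e3).round(1))
# plate from top
hsv=cv2.cvtColor(t['frame'],cv2.COLOR_RGB2HSV)
for c in((393,207),(446,207),(449,287),(396,287)):print('plate',ray(t,c,.01))
print('cool',ray(t,(420,268),.038),'talc',ray(t,(359,214),.048),'spray',ray(t,(350,125),.155))
E
```

```text
[0.57954199 0.17162488 1.75747565] 100.69593720810185 [-0.4 -0.4  0.3  0.6 -0.5 -0.1  0.6 -0.2]
noz [0.57532338 0.19383544] 22.6 0.0
noz [0.57182392 0.21500787] 44.1 -0.5
noz [0.56578755 0.24525084] 74.9 -0.1
noz [0.56238568 0.25973152] 89.8 0.5
plate [ 0.54924476 -0.27780444  0.01      ]
plate [ 0.54841563 -0.41157254  0.01      ]
plate [ 0.34736384 -0.41477449  0.01      ]
plate [ 0.3483013  -0.28215587  0.01      ]
cool [ 0.39504444 -0.337875    0.038     ] talc [ 0.52828876 -0.18861685  0.048     ] spray [ 0.72312861 -0.16126207  0.155     ]
```

```bash
cat >> h.py <<'E'
REST=(.57954,.17162,np.radians(100.7)); TL=np.radians(15); GB=.021; GZ=.024
def att(a):
    f=np.array([np.cos(a),np.sin(a),0]);u=np.array([0,0,1.])
    z=np.sin(TL)*f-np.cos(TL)*u;x=np.cos(TL)*f+np.sin(TL)*u
    return np.column_stack([x,np.cross(z,x),z])
def tcp(mx,my,a,z0):  # tcp for mould centre (mx,my), underside z0, yaw a
    R=att(a);g=np.array([mx-GB*np.cos(a),my-GB*np.sin(a),z0+GZ]);return g+.019*R[:,2],R
def onrest(x,z0,y=0):
    a=REST[2];return tcp(REST[0]+x*np.cos(a)-y*np.sin(a),REST[1]+x*np.sin(a)+y*np.cos(a),a,z0)
def frest():
    F=np.array(get_ft_force());a=REST[2];return np.round([F[:2]@[np.cos(a),np.sin(a)],F[:2]@[-np.sin(a),np.cos(a)],F[2]],1)
E
python3 - <<'E'
from h import *
m=(.4375,-.0855,np.radians(143.8))
for X in(tcp(*m,.0),tcp(*m,.12),onrest(-.075,.12),onrest(-.005,.06)):print(np.round(inverse_kinematics(*X),0))
goto(*tcp(*m,.1));move_l(tcp(*m,0)[0],vel=.12);clamp(45)
print(get_grip_width()*93,get_gripper_force(),get_eef_pos(),tcp(*m,0)[0])
move_l(tcp(*m,.12)[0]);print(get_grip_width()*93,get_gripper_force(),frest())
goto(*onrest(-.075,.11));w=snapshot('wrist');save(w,'w3')
print(frest(),get_time())
E
```

```text
[-21.  13. 104.   4.  77. -77.]
[-21.   4. 100.   4.  90. -76.]
[ -6.  14.  89.  15.  81. -20.]
[  0.  16.  94.  15.  74. -15.]
49.54739523844666 44.98112618923187 [ 0.45054726 -0.0949831   0.00569282] [ 0.45047789 -0.09499838  0.00564741]
49.81531393435266 44.980902671813965 [-0.9  0.3 -1.7]
[-0.8  1.  -2.1] 10.3583
```

View pics/w3.png

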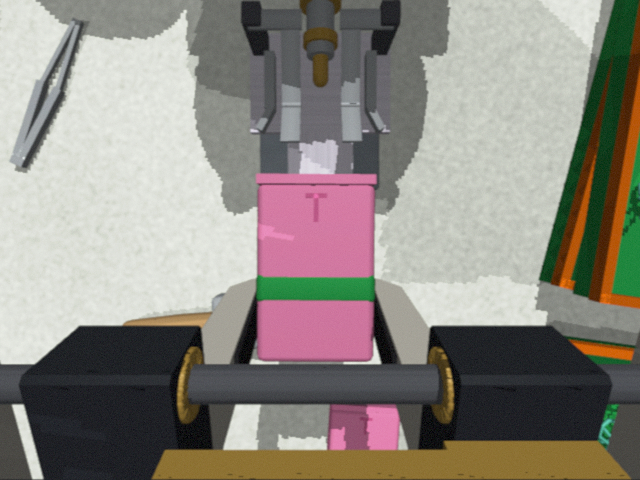

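w3 shows the mould held square: edges at columns 257 and 376, with the rest and nozzle centred on 320, so it is about 1.5 mm to the left. I'll correct this by 1.2 mm and slide in.

```bash
python3 - <<'E'
from h import *
Y=-.0012
move_l(onrest(-.075,.11,Y)[0]);f0=frest();print(f0)
move_l(onrest(-.075,.0605,Y)[0],vel=.08);print('down',frest()-f0)
move_l(onrest(-.055,.0605,Y)[0],vel=.05)
x=-.055
while x<-.020:
    x+=.003;move_l(onrest(x,.0605,Y)[0],vel=.04);F=frest()-f0
    print(round(x*1e3,1),F,end=' ')
    if abs(F[0])>20 or abs(F[1])>12:print('STOP');break
print(get_time(),get_grip_width()*93)
np.save('f0.npy',f0)
E
```

```text
[-0.4 -0.3 -0.5]
down [ 0.  -0.2 -0.9]
-52.0 [ 0.7  0.6 -0.2] -49.0 [ 0.   0.5 -0.5] -46.0 [ 0.8  0.7 -1.4] -43.0 [-0.3  1.2 -0.8] -40.0 [-0.2 -0.2 -1.7] -37.0 [ 1.   0.1 -3.3] -34.0 [-0.2  0.5 -3.8] -31.0 [-1.2  0.  -3.8] -28.0 [ 1.5  0.6 -4.5] -25.0 [ 3.4 -0.9 -4.8] -22.0 [ 1.7 -0.9 -4. ] -19.0 [ 0.4  0.  -4.5] 14.925 49.470284644474695
```

```bash
python3 - <<'E'
from h import *
Y=-.0012;f0=np.load('f0.npy')
def F3(): return np.round(np.mean([frest() for _ in range(4)],0)-f0,1)
x=-.019;a=REST[2]
while x<.004:
    x+=.001;move_l(onrest(x,.0605,Y)[0],vel=.02);F=F3()
    P=np.array(get_eef_pos())-onrest(0,.0605,Y)[0]
    print(round(x*1e3,1),(P[:2]@[np.cos(a),np.sin(a)]*1e3).round(1),F)
    if F[0]<-9 or abs(F[1])>12:print('STOP');break
print(get_time(),get_grip_width()*93)
w=snapshot('wrist');save(w,'w4')
E
```

```text
-18.0 -18.0 [-0.2 -0.3 -4.5]
-17.0 -17.0 [-0.1  0.5 -3.5]
-16.0 -15.9 [-0.2  1.1 -4.9]
-15.0 -14.9 [ 0.4  0.4 -4.4]
-14.0 -13.8 [-0.4  0.1 -4.7]
-13.0 -12.9 [-0.3  0.1 -5.2]
-12.0 -12.4 [-4.4  0.5 -4.8]
-11.0 -11.5 [-4.5  1.  -4.1]
-10.0 -10.7 [-5.3  0.4 -4.3]
-9.0 -9.9 [-6.3  1.  -4.5]
-8.0 -9.1 [-6.1  0.7 -3.6]
-7.0 -8.2 [-7.6  0.4 -3.7]
-6.0 -7.4 [-8.1  1.3 -3.9]
-5.0 -6.6 [-9.1  1.8 -3. ]
STOP
18.425 49.78804638169344
```

View pics/w4.png

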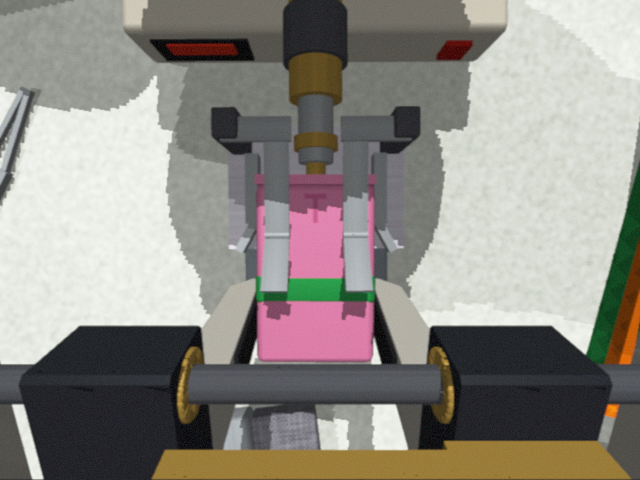

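w4 shows the mould under both clips and the sprue on the nozzle tip at (315,170). Contact came at about x = -12.6, and the 4 to 9 N ramp matches the tip's spring. I'll press on gently to the stop and hold.

```bash
python3 - <<'E'
from h import *
Y=-.0012;f0=np.load('f0.npy')
def F3(): return np.round(np.mean([frest() for _ in range(4)],0)-f0,1)
x=-.005;a=REST[2]
while x<.003:
    x+=.0005;move_l(onrest(x,.0605,Y)[0],vel=.02);F=F3()
    P=np.array(get_eef_pos())-onrest(0,.0605,Y)[0]
    print(round(x*1e3,1),(P[:2]@[np.cos(a),np.sin(a)]*1e3).round(1),F)
    if F[0]<-14 or abs(F[1])>12:print('STOP');break
wait(2.2);print(F3(),get_time(),get_grip_width()*93)
E
```

```text
-4.5 -6.4 [-10.9   2.2  -2.7]
-4.0 -6.3 [-13.3   3.2  -2.4]
-3.5 -6.2 [-14.7   2.4  -2.3]
STOP
[-13.7   3.2  -2.8] 21.425 49.8101084360716
```

```bash
python3 - <<'E'
from h import *
Y=-.0012
move_l(onrest(-.02,.0605,Y)[0],vel=.04);move_l(onrest(-.095,.0605,Y)[0],vel=.08)
print(frest(),get_grip_width()*93)
move_l(onrest(-.095,.13,Y)[0])
p=(.503,-.3455,np.radians(91))
goto(*tcp(*p,.09));move_l(tcp(*p,.03)[0]);move_l(tcp(*p,.0104)[0],vel=.03);print(frest())
let_go();wait(.3);move_l(tcp(*p,.13)[0],vel=.1)
goto([.45,-.12,.3],np.array([[0,1,0],[1,0,0],[0,0,-1.]]))
w=snapshot('wrist');t=snapshot('top');save(t,'top2');save(w,'w5')
import cv2
cv2.imwrite('pics/end.png',np.hstack([cv2.resize(w['frame'],(400,300)),cv2.resize(t['frame'][100:340,150:470],(400,300))])[:,:,::-1])
print(get_time())
E
```

```text
[ 0.4  0.3 -1.7] 49.77783987512313
[ 1.2  0.5 -0.8]
30.425
```

View pics/end.png

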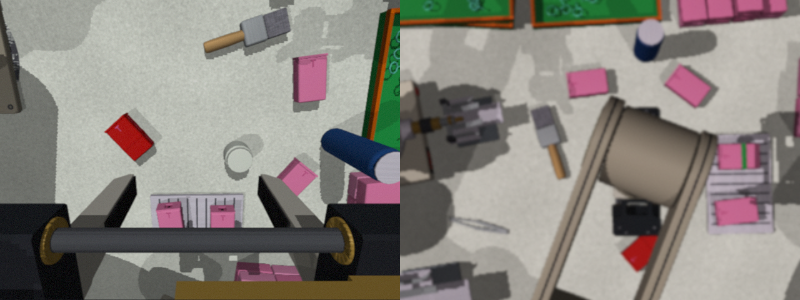

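The banded mould lies flat on the plate's free half at (740,157), the cooling mould is untouched at (735,210), and everything else is in place.

```bash
python3 -c "
from station import *
print(close_job())"
```

```text
the job is handed in; nothing more can be done
None
```

The wax was shot: I pressed the banded mould to the valve's hard stop at about 14 N, held it 2.2 s, laid it flat on the free half of the cooling plate, and handed the job in at about 30 s; no verdict came back.

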